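# Pack the sampling tray

## Robot

A 6-joint arm with a two-finger parallel gripper is mounted at the origin on a cart in front of the work surface, level with it; the furniture and walls round the work are solid. World frame = base frame: x ahead of the robot, y to its left, z up, the work surface at z = 0. Lengths are in mm, angles in degrees, forces in N, time in s.
With the tool pointing down it reaches from about 275 to 875 mm from the base axis. Payload 12.5 kg.
Tool frame: the origin (TCP) lies midway between the tips of the shut fingers; the grasp point (between the pads) lies 19 mm behind it; z points along the fingers, y is the line along which they close (so a half turn about z gives the same grasp; the last joint's range is limited). The gripper opens to 85 mm and grips with 20 to 120 N. Pads are 22 mm wide; open, the fingers measure 114 mm over their backs; the gripper's body (76 mm by 85 mm) begins 54 mm behind the grasp point. The pads swing forward as they close: fully open they stand 13 mm farther back than shut.
Start: joints at [69.866, 20.094, 94.641, -0, 65.266, -4.847], TCP at [144.974, 530.535, 231.29] pointing down, gripper open.
Joint ranges: [-157.81, 157.81], [-45, 120.19], [0.68, 151.7], [-89.99, 269.99], [4.06, 180], [-164.3, 164.3]. Speed limits (degrees/s): [127.2, 127.2, 159.86, 180, 180, 180].

## Interface

Orientations are given as a 3x3 rotation matrix whose columns are the frame's x, y, z axes.
In Python, from rig import r, monitor, optics, close_job gives the robot as it stands. The module is installed in compiled form; this text tells all that it offers. Calls block until the motion is done:
- r.move_to(position, orientation): joint-space move of the TCP to a pose.
- r.movel(position, rate=150, rot=None): straight line of the TCP; rot=None keeps the orientation; rate is the mean speed in mm/s.
- r.move_j(angles): joint-space move.
- r.grip(opening, force=None): finger opening in mm; force is the grip in N (None keeps the last); returns when the fingers have stopped.
- r.wait(seconds).
- r.solve_ik(position, orientation): joint angles nearest the present ones, or None.
- monitor.state(): the state.
- optics.capture(name): name is "side" or "top" or "wrist"; returns a dict with "frame" (420x560x3 uint8, red, green, blue), "mtx" (3x3 intrinsics, pixels), "extrinsics" (4x4, takes a point from world to camera coordinates); the wrist camera has in their place "tool_from_camera" (4x4, takes a point from camera to tool coordinates, whose origin is the TCP and whose axes are the flange's). Camera axes: x right, y down, z forward; pixel columns grow to the right and rows downward; lengths in mm; the calibration is good to about 2 mm. A picture is of the moment at which its call begins: read the wrist's pose just before it. There is no depth.
A pose or a line that the arm cannot do raises r.IKError and nothing moves.
- close_job(): hands the job in; it is judged then, once.
The state is a dict: "clock": time; "joint_positions": joint angles; "joint_vel": joint speeds; "joint_torque": joint torques, N m; "position": TCP position; "ee_rot": TCP orientation; "wrist_force": force on the tool from outside, world axes, zero at the start; "moment": the same for the moment, N m; "gripper_width": finger opening in mm; "grip_force": force on a finger pad.
Only numpy, scipy, OpenCV 4.12 (cv2) and the standard library are available. Lean on these libraries where they do the work, as an engineer would, in place of code of your own. Each camera call takes 0.05 s, during which the arm holds its last target. There are 200 camera calls.

## Task

Pack the grey sampling tray for a sampling round: lay the blue-capped tube in the blue cradle, the red marker in the red cradle, the steel forceps in the yellow cradle and the slim white pen in the white cradle, each along its cradle and down between the cheeks so that it cannot roll away, either way round and roughly centred lengthwise. Leave the orange-capped tube and the green marker lying where they are.

Things in the scene. Friction and masses are not known exactly. Their poses are not given: they have to be found in the camera images.
- tube_blue: 15 ml conical tube with a blue cap, lying, 19 x 115 x 19 mm, about 20 g; it belongs in the blue cradle. Origin: centre of its underside as it lies; y along its length, z up. Lies on the worktop (z = 0), lengthwise roughly along world x, about 75 mm from its side neighbours.
- marker_red: thick red marker with a white end, lying, 17 x 135 x 16 mm, about 15 g; it belongs in the red cradle. Origin: centre of its underside as it lies; y along its length, z up. Lies on the worktop (z = 0), lengthwise roughly along world x, about 75 mm from its side neighbours.
- forceps: plain steel forceps lying flat, 14 x 129 x 8 mm, about 18 g; they belong in the yellow cradle. Origin: centre of its underside as it lies; y along its length, z up. Lies on the worktop (z = 0), lengthwise roughly along world x, about 75 mm from its side neighbours.
- pen_white: slim white ballpoint pen with black ends, lying, 11 x 145 x 9 mm, about 12 g; it belongs in the white cradle. Origin: centre of its underside as it lies; y along its length, z up. Lies on the worktop (z = 0), lengthwise roughly along world x, about 75 mm from its side neighbours.
- tube_orange: 15 ml conical tube with an orange cap, 19 x 115 x 19 mm, which looks like the blue-capped one but does not belong in the tray: leave it where it lies. Origin: centre of its underside as it lies; y along its length, z up. Lies on the worktop (z = 0), lengthwise roughly along world x, about 75 mm from its side neighbours.
- marker_green: thick green marker with a white end, 17 x 135 x 16 mm, which looks like the red one but does not belong in the tray: leave it where it lies. Origin: centre of its underside as it lies; y along its length, z up. Lies on the worktop (z = 0), lengthwise roughly along world x, about 75 mm from its side neighbours.
- cradle_blue: The blue cradle, 50 x 160 (y) mm, one of four in any order 54 mm apart on a fixed grey tray. Origin: centre of its underside, 4 mm above the worktop; y along its length, z up. Floor plate 3 mm thick (top 7 mm above the worktop). Cheeks 45 to 75 mm from the middle, tops 13 mm above the origin, leave a 35 mm wide channel; middle open. Tray rim 10 mm high, 89 mm from the middle at each end.
- cradle_red: The red cradle, 50 x 160 (y) mm, one of four in any order 54 mm apart on a fixed grey tray. Origin: centre of its underside, 4 mm above the worktop; y along its length, z up. Floor plate 3 mm thick (top 7 mm above the worktop). Cheeks 45 to 75 mm from the middle, tops 13 mm above the origin, leave a 35 mm wide channel; middle open. Tray rim 10 mm high, 89 mm from the middle at each end.
- cradle_yellow: The yellow cradle, 50 x 160 (y) mm, one of four in any order 54 mm apart on a fixed grey tray. Origin: centre of its underside, 4 mm above the worktop; y along its length, z up. Floor plate 3 mm thick (top 7 mm above the worktop). Cheeks 45 to 75 mm from the middle, tops 13 mm above the origin, leave a 35 mm wide channel; middle open. Tray rim 10 mm high, 89 mm from the middle at each end.
- cradle_white: The white cradle, 50 x 160 (y) mm, one of four in any order 54 mm apart on a fixed grey tray. Origin: centre of its underside, 4 mm above the worktop; y along its length, z up. Floor plate 3 mm thick (top 7 mm above the worktop). Cheeks 45 to 75 mm from the middle, tops 13 mm above the origin, leave a 35 mm wide channel; middle open. Tray rim 10 mm high, 89 mm from the middle at each end.

How it is judged (in metres and radians):
At the end, for the whole second after the job is handed in: Each of the four lies released and at rest on its own cradle's floor: within 16 mm of its middle line, 18 mm lengthwise, 0.2 rad; origin less than 12 mm (marker 22, pen 16) above the cradle's. The orange-capped tube and green marker rest within 20 mm of their start (x of tube_blue in the frame of cradle_blue between -0.016 and 0.016 m and y of tube_blue in the frame of cradle_blue between -0.018 and 0.018 m and z of tube_blue in the frame of cradle_blue between -0.002 and 0.012 m and angle between the y axis of tube_blue and the y axis of cradle_blue, either way round below 0.2 rad and linear speed of each of tube_blue, marker_red, forceps, pen_white, tube_orange, marker_green below 0.02 m/s and x of marker_red in the frame of cradle_red between -0.016 and 0.016 m and y of marker_red in the frame of cradle_red between -0.018 and 0.018 m and z of marker_red in the frame of cradle_red between -0.002 and 0.022 m and angle between the y axis of marker_red and the y axis of cradle_red, either way round below 0.2 rad and x of forceps in the frame of cradle_yellow between -0.016 and 0.016 m and y of forceps in the frame of cradle_yellow between -0.018 and 0.018 m and z of forceps in the frame of cradle_yellow between -0.002 and 0.012 m and angle between the y axis of forceps and the y axis of cradle_yellow, either way round below 0.2 rad and x of pen_white in the frame of cradle_white between -0.016 and 0.016 m and y of pen_white in the frame of cradle_white between -0.018 and 0.018 m and z of pen_white in the frame of cradle_white between -0.002 and 0.016 m and angle between the y axis of pen_white and the y axis of cradle_white, either way round below 0.2 rad and distance of each of tube_orange, marker_green from where it was at the start of the episode below 0.02 m); the robot touches nothing.
It fails at once if the orange-capped tube is moved by more than 20 mm (distance of tube_orange from where it was at the start of the episode above 0.02 m).
It fails at once if the green marker is moved by more than 20 mm (distance of marker_green from where it was at the start of the episode above 0.02 m).
It also fails if it takes over 88 s, if anything falls off the work surface, if the arm or the gripper's body presses on something with over 40 N, if the wrist force passes 120 N, or if a joint passes its speed limit or range.

## Working session

There is one attempt and no reset: what is moved stays moved. The work goes in short steps, each a Python script; the robot and the scene stay as the last script left them, time stands still between calls to the robot, and variables do not carry over. Pictures are saved under pics/ and viewed, at most 14 in all, crops included, and the job is handed in when it is done.

```bash
mkdir -p pics
python3 - <<'E'
from rig import r,monitor,optics
import cv2,numpy as np
s=monitor.state();print(s['clock'],s['position'],s['ee_rot'],s['gripper_width'])
for n in('top','side'):
    c=optics.capture(n);cv2.imwrite(f'pics/{n}0.png',c['frame'][:,:,::-1]);print(n,c['mtx'].tolist(),np.round(c['extrinsics'],3).tolist())
    np.savez(f'{n}0.npz',**{k:c[k] for k in('frame','mtx','extrinsics')})
E
```

```text
0.0 [144.86839156 530.23801693 230.77419995] [[-9.64617021e-01  2.63654782e-01 -3.99329962e-04]
 [ 2.63655063e-01  9.64616446e-01 -1.05849898e-03]
 [ 1.06121932e-04 -1.12633150e-03 -9.99999360e-01]] 85.55230301157978
top [[475.8822019446172, 0.0, 285.58767617123647], [0.0, 475.8822019446172, 224.20954512683088], [0.0, 0.0, 1.0]] [[0.028, -0.999, 0.034, -229.856], [-0.997, -0.031, -0.073, 554.98], [0.074, -0.032, -0.997, 825.204], [0.0, 0.0, 0.0, 1.0]]
side [[496.2094106875867, 0.0, 284.02156959397536], [0.0, 496.2094106875867, 209.00084235257896], [0.0, 0.0, 1.0]] [[0.984, -0.177, 0.003, -559.763], [-0.095, -0.541, -0.836, -30.563], [0.15, 0.822, -0.549, 944.776], [0.0, 0.0, 0.0, 1.0]]
```

View pics/top0.png

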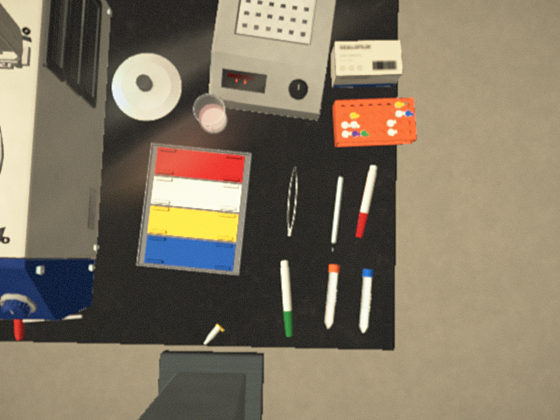

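View pics/side0.png

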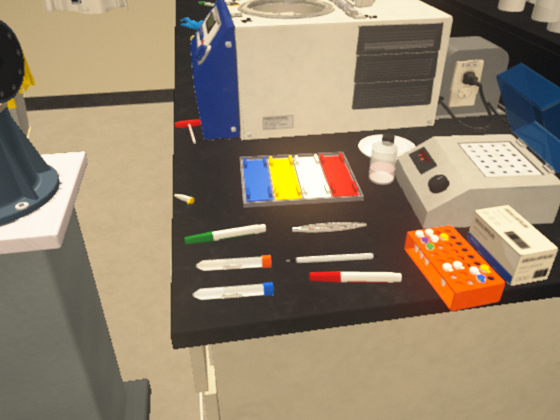

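The top view shows the tray at cols 140–250, rows 143–273, with the cradles red, white, yellow, blue from top to bottom. The forceps are at (292,200), pen (337,212), red marker (366,200), green marker (287,298), orange tube (332,296) and blue tube (366,300). The side view shows a tall machine to the left of the tray, so the arm has to retract before it swings across.

```bash
cat > vis.py <<'E'
import numpy as np,cv2
def ray(c,uv,z):
    K,T=np.array(c['mtx']),np.array(c['extrinsics']);R,t=T[:3,:3],T[:3,3]
    o=-R.T@t;d=R.T@np.linalg.solve(K,[uv[0],uv[1],1]);return (o+d*(z-o[2])/d[2])[:2]
def axis(c,mask,z):
    """midpoint, axis angle(deg), length, width in the plane z"""
    v,u=np.nonzero(mask);P=np.array([ray(c,p,z) for p in zip(u,v)],np.float32)
    (cx,cy),(w,h),a=cv2.minAreaRect(P)
    if w>h:w,h=h,w
    else:a+=90
    return np.round([cx,cy,(a+90)%180-90,h,w],1)
BOX=dict(forceps=(275,160,308,245,4),pen_white=(325,170,346,256,5),marker_red=(350,160,382,242,8),marker_green=(275,255,298,342,8),tube_orange=(320,258,345,335,9),tube_blue=(354,262,380,338,9))
def mask(img,b,th):
    m=np.zeros(img.shape[:2],np.uint8);x0,y0,x1,y1=b[:4]
    m[y0:y1,x0:x1]=img[y0:y1,x0:x1].max(2)>th;return m
HUE=dict(cradle_red=((170,190)),cradle_yellow=((18,35)),cradle_blue=((100,125)))
def cradles(c):
    f=c['frame'];h=cv2.cvtColor(f,cv2.COLOR_RGB2HSV).astype(int);o={}
    reg=np.zeros(f.shape[:2],bool);reg[140:280,135:255]=1
    for n,(a,b) in HUE.items():
        hh=h[...,0];hh=np.where(hh<10,hh+180,hh)if a>150 else hh
        o[n]=((hh>=a)&(hh<=b)&(h[...,1]>120)&(h[...,2]>70)&reg)
    o['cradle_white']=(h[...,1]<50)&(h[...,2]>190)&reg
    for n in o:
        m=cv2.morphologyEx(o[n].astype(np.uint8),cv2.MORPH_OPEN,np.ones((3,3)))
        k,l,s,_=cv2.connectedComponentsWithStats(m);o[n]=l==1+np.argmax(s[1:,4])
    return o
E
python3 - <<'E'
import numpy as np
from vis import *
c=dict(np.load('top0.npz'))
for n,b in BOX.items():
    for th in(50,80): print(n,th,axis(c,mask(c['frame'],b,th),b[4]))
for n,m in cradles(c).items(): print(n,m.sum(),axis(c,m,9))
print('machine/bottle refs',ray(c,(92,320),0),ray(c,(210,112),60),ray(c,(108,0),250),ray(c,(92,260),250))
E
```

```text
forceps 50 [ 604.6 -222.7    1.4  151.2   58.9]
forceps 80 [ 606.5 -223.8   -3.2  130.    17.5]
pen_white 50 [ 587.9 -304.1    1.3  156.8   37. ]
pen_white 80 [ 586.1 -306.1   -5.2  139.5   12.1]
marker_red 50 [ 611.5 -359.3    0.8  150.4   57.5]
marker_red 80 [ 611.  -360.   -11.   139.6   18.1]
marker_green 50 [ 429.3 -218.3    1.5  151.7   39.8]
marker_green 80 [ 430.2 -218.8    5.5  136.4   17.3]
tube_orange 50 [ 434.2 -301.8    0.5  133.    42.8]
tube_orange 80 [ 436.5 -300.    -3.3  117.1   21.1]
tube_blue 50 [ 431.3 -364.     1.   134.7   45.7]
tube_blue 80 [ 429.2 -361.9   -2.9  116.8   19.9]
cradle_red 2411 [667.1 -53.7  86.2 159.8  50.7]
cradle_yellow 2504 [559.5 -46.3  86.1 160.5  50.9]
cradle_blue 2370 [505.8 -42.6  86.1 158.1  48.5]
cradle_white 2441 [613.5 -50.4  86.  160.5  51.4]
machine/bottle refs [381.29075284 126.65883466] [749.47444182 -75.76276286] [838.18004501  40.31441495] [490.97066341  41.35885653]
```

```bash
cat > act.py <<'E'
from rig import r,monitor,optics
import numpy as np,cv2
def R(a):
    c,s=np.cos(np.radians(a)),np.sin(np.radians(a));return np.array([[c,s,0],[s,-c,0],[0,0,-1.]])
def log(t):
    s=monitor.state();print(t,'t%.1f'%s['clock'],np.round(s['position'],1),'w%.1f F%.1f'%(s['gripper_width'],s['grip_force']),np.round(s['wrist_force'],1))
    return s
def pick(x,y,a,z,opening,force=40):
    r.grip(opening);r.move_to([x,y,110],R(a));r.movel([x,y,z],150);log('down')
    r.grip(0,force);log('gripped');r.movel([x,y,110],200);return log('lifted')
def place(x,y,a,z,opening):
    r.move_to([x,y,110],R(a));r.movel([x,y,z+25],200);r.movel([x,y,z],60);log('placing')
    r.grip(opening);r.movel([x,y,110],200);log('placed')
E
python3 - <<'E'
from act import *
r.move_to([82,300,350],R(164.7));log('retracted')
p=np.array(monitor.state()['joint_positions']);p[0]=-30;p[5]=-30+90+11;r.move_j(p);log('swung')
s=pick(611,-360,-11,3,40)
c=optics.capture('wrist');cv2.imwrite('pics/w1.png',c['frame'][:,:,::-1])
E
```

```text
retracted t1.1 [ 82.2 300.6 349.8] w85.4 F0.0 [-0.6  0.7 -0. ]
swung t3.2 [ 290.3 -113.4  349.8] w85.8 F0.0 [-0.6 -0.2  0.8]
down t6.3 [ 611.6 -360.4    4.2] w40.0 F0.0 [-0.3 -0.9  0.4]
gripped t6.6 [ 611.5 -360.4    4.4] w13.7 F39.4 [-0.3  1.4  6.8]
lifted t7.3 [ 610.4 -359.6  108.8] w13.3 F39.0 [ 0.8 -0.1 -1.2]
```

View pics/w1.png

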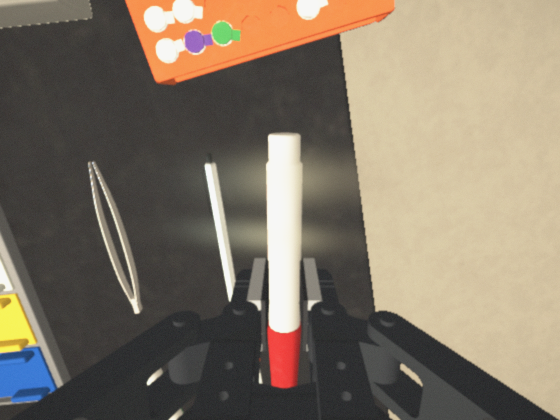

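The wrist view shows the red marker held between the pads, straight along the tool at about (285,260). I'll place it now and run the same cycle for the pen.

Run:
```python
from act import *
place(667,-53.7,86.2,10.5,34)
s=pick(587,-306,-5.2,1.5,30)
c=optics.capture('wrist');cv2.imwrite('pics/w2.png',c['frame'][:,:,::-1])
c=optics.capture('top');cv2.imwrite('pics/t2.png',c['frame'][:,:,::-1])
```

```text
placing t9.6 [667.  -53.7  10.7] w13.8 F40.8 [-3.  -0.4  7. ]
placed t10.6 [666.4 -53.6 108.9] w33.9 F0.0 [-0.7  0.3 -2. ]
down t12.8 [ 587.4 -305.9    1.7] w30.1 F0.0 [-0.7  0.5 -0.7]
gripped t13.1 [ 587.4 -306.2    2.1] w7.6 F39.4 [0.8 0.6 3.8]
lifted t13.8 [ 586.4 -305.6  108.7] w7.8 F38.9 [ 0.6 -0.1 -0.4]
```

View pics/w2.png

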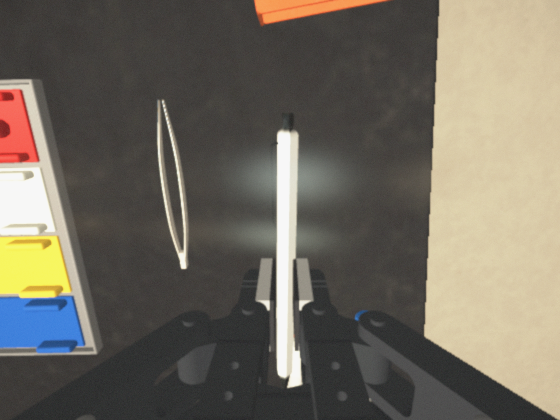

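View pics/t2.png

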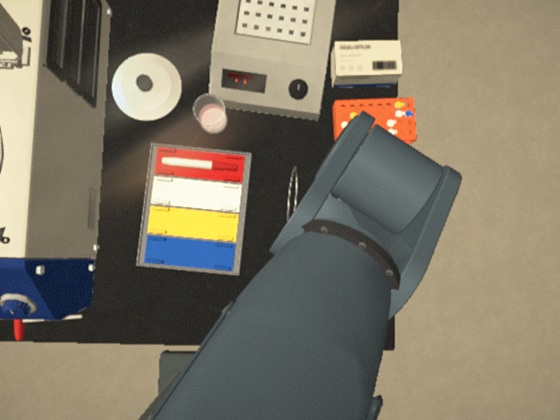

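The pen is held straight along the tool at about (287,250). In the top view the red marker lies centred in the red cradle at (198,163). Next come the pen placing, the forceps and the blue tube, stopping if a grip width looks wrong.

Run:
```python
from act import *
place(613.5,-50.4,86.1,8.7,30)
s=pick(606.5,-223.8,-3.2,1,36)
if s['gripper_width']>4:
    place(559.5,-46.3,86.1,8.2,34)
    s=pick(429.2,-361.9,-2.9,4,42)
    if s['gripper_width']>6:
        place(505.8,-42.6,86.1,11.2,36)
        r.move_to([350,-250,300],R(0))
        for n in('top','side'):
            c=optics.capture(n);cv2.imwrite(f'pics/{n}3.png',c['frame'][:,:,::-1]);np.savez(f'{n}3.npz',**{k:c[k] for k in('frame','mtx','extrinsics')})
```

```text
placing t16.1 [613.5 -50.5   8.5] w7.8 F39.6 [-0.9 -0.3  2.3]
placed t17.1 [612.9 -50.3 109. ] w30.0 F0.0 [-0.4 -0.6 -0.8]
down t19.4 [ 606.8 -223.8    1.2] w36.1 F0.0 [0.6 0.5 0.8]
gripped t19.7 [ 606.8 -223.9    1.5] w12.7 F41.0 [-0.8  0.7  3.3]
lifted t20.4 [ 605.8 -223.6  108.8] w12.9 F40.6 [ 0.2 -0.2 -0.1]
placing t22.7 [559.5 -46.3   8.3] w12.5 F41.7 [-2.5  0.9  8.9]
placed t23.7 [558.9 -46.2 109.1] w34.3 F0.0 [ 0.6  0.9 -0.7]
down t26.1 [ 429.7 -362.1    4.7] w41.9 F0.0 [-0.  -0.1  0.6]
gripped t26.4 [ 429.7 -362.4    5.1] w17.2 F40.3 [-0.6 -0.1  7.1]
lifted t27.1 [ 428.8 -361.5  109.2] w17.2 F39.4 [-0.3  1.   0.6]
placing t29.5 [505.9 -42.6  10.9] w17.3 F41.3 [-0.2 -0.9  0.4]
placed t30.4 [505.3 -42.5 109.2] w36.3 F0.0 [ 0.3 -0.  -0.5]
```

```bash
python3 -c "
import cv2
for n,b in(('top',(130,130,300,345)),('side',(170,130,410,310))):
    i=cv2.imread(f'pics/{n}3.png')[b[1]:b[3],b[0]:b[2]];cv2.imwrite(f'pics/{n}3c.png',cv2.resize(i,None,fx=2.7,fy=2.7,interpolation=2))"
```

```text
(no output)
```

View pics/top3c.png

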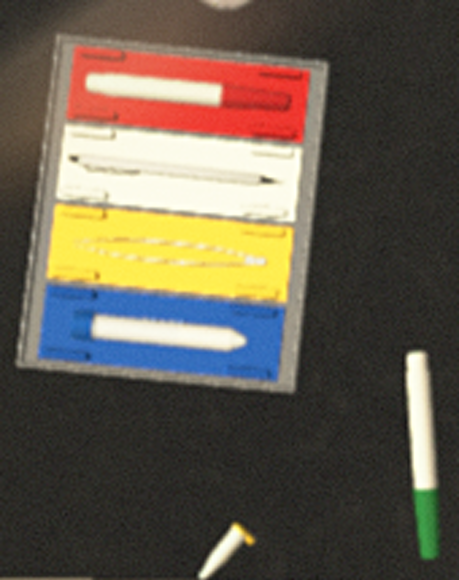

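View pics/side3c.png

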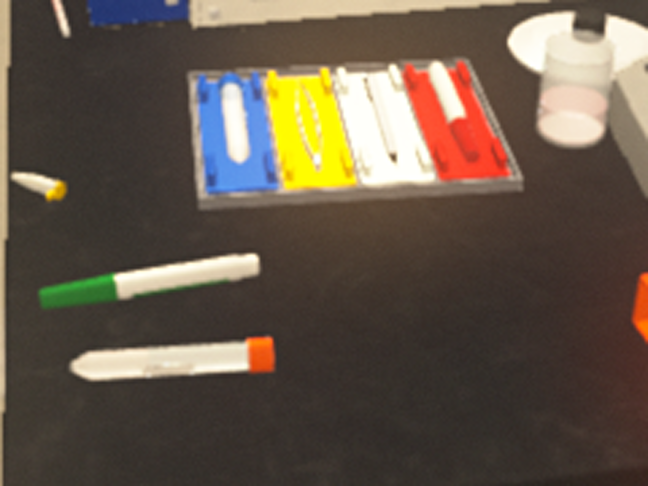

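All four items are between the cheeks and within about 4 mm of centre: marker around crop (188,91), pen (173,170), forceps (171,251) and tube (160,331). The green marker and orange tube haven't moved. The arm is clear, so I'm handing in.

```bash
python3 -c "
from rig import close_job
print(close_job())"
```

```text
the job is handed in; nothing more can be done
None
```

I packed the tray and handed the job in after about 32 s on the robot's clock: all four items look centred in their own cradles to about 4 mm, and the orange-capped tube and green marker were left alone; the hand-in gave no verdict.

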